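Lock the night tray into its runners

TASK

Carry the loaded metal tray by its wooden grip, keeping it level so that the padlock and the steel bar stay in it, and slide it through the open mouth of the brass-railed holder until it is fully home against the end stop. Then push the brass-capped push lock on the holder all the way down, so that its bolt drops in front of the tray and stays down. Leave the two amber lock bodies and the mallet where they lie.

Things in the scene. Friction and masses are not known exactly. Their poses are not given: they have to be found in the camera images.
- tray: Loose aluminium tray, about 0.8 kg with its load, on the desk. Origin: centre of the underside; x its long axis, z up. Plate 180 (x) x 170 (y) x 8; pan walls up to z = 32 stand 20 in from the y edges, so bare flanges 20 wide run along both y sides. A wooden divider along x rises in the middle into the grip. The same both ways round.
- tray_grip (a point): Point in the tray's wooden grip to hold, 74 above the tray's underside, over its centre. The grip is an upright board 90 long (tray x), 12 thick (tray y), top 90 above the underside; the load beside it reaches up to 32.
- holder: Fixed holder: slab 240 (x) x 230 (y) x 20 high with brass runners along x at both y sides, open in the middle above. Origin: centre of the underside; x points from mouth to end stop (face at x = 110, top z = 46). Grooves for the tray's flanges: from z = 20 to 34, walls at y = +-87.5 (2.5 play a side), x = -95 to 110; lips over them to z = 40, inner edges at y = +-75.5.
- mouth (a point): Middle of the slab's front edge, on its top (holder x = -120, y = 0, z = 20). Flared guides beside it, from x = -92 to -118, widen the way in to about y = +-99. The tray enters from here along the holder's +x, its plate on or just above the slab.
- home (a point): Where the tray's origin is when the tray is fully home against the end stop (holder x = 20, y = 0, z = 20).
- bolt (a joint): Push lock's travel in m: 0 up, 0.022 fully down. Takes about 3 to 5 N to push, and stays where it is left. The bolt can go fully down only when the tray is fully home or absent; once down it blocks the groove.
- bolt_top (a point): Centre of the top of the push lock's round brass cap (30 diameter), 105 above the desk when up; it is pushed straight down. It stands at x = -82, y = 83 of the holder, on a dark housing (30 x 36, z 40 to 72) on the +y runner that reaches in to y = 71.
- padlock: Silver padlock lying flat in the tray, on one side of the grip: 85 x 46 x 24, origin under its centre, x towards its shackle.
- spring_bar: Steel bar with coil ribs lying in the tray, on the other side of the grip: 110 x 16 x 16, origin under its centre, x along it.
- lock_body_a: Amber plastic lock body with a slot, on the desk, 80 x 44 x 26, origin under its centre; to be left alone.
- lock_body_b: Second amber lock body, the same as the first; to be left alone.
- mallet: Walnut mallet lying on the desk, 250 long along x, head 60 x 105 x 52 at the +x end (x 60 to 120), handle 24 thick; origin under its middle; to be left alone.
Things that resemble listed ones, but are neither listed nor needed, are in the scene too. Of the things like the tray, leave any that is red or turquoise; of the rest the larger one is meant.

How it is judged:
By the outcome, as a careful person would: the job done as asked, in the order asked, and still so for the second after the job is handed in, with the robot touching nothing.
It also fails if it takes over 59 s, if anything falls off the work surface, if the arm or the gripper's body presses on something with over 40 N, if the wrist force passes 120 N, or if a joint passes its speed limit or range.

ROBOT

A 6-joint arm with a two-finger parallel gripper is mounted at the origin on the work surface. World frame = base frame: x ahead of the robot, y to its left, z up, the work surface at z = 0. Lengths are in m, angles in rad, forces in N, time in s.
With the tool pointing down it reaches from about 0.375 to 0.975 m from the base axis. Payload 3.8 kg.
Tool frame: the origin (TCP) lies on the centre line of the jaws, within the pads' length; the fingertips stand 17 mm ahead of it and the grasp point (between the pads) lies 2 mm behind it; z points along the fingers, y is the direction in which the jaws open and shut (so a half turn about z gives the same grasp; the last joint's range is limited). The gripper opens to 85 mm and grips with 20 to 120 N. Pads are 22 mm wide; open, the fingers measure 114 mm over their backs; the gripper's body (76 mm by 85 mm) begins 54 mm behind the grasp point. The pads swing forward as they close: fully open they stand 13 mm farther back than shut.
Start: joints at [-1.306, 0.264, 1.604, -0, 1.274, -0.037], TCP at [0.201, -0.644, 0.248] pointing down, gripper open.
Joint ranges: [-2.63, 2.63], [-0.94, 2.18], [0.31, 2.57], [-1.31, 4.45], [0, 2.66], [-2.55, 2.55]. Speed limits (rad/s): [2.57, 2.57, 3.14, 3.14, 3.14, 3.14].

INTERFACE

Orientations are given as a rotation vector (axis times angle).
In Python, from rig import telemetry, grab_frame, workorder gives the robot as it stands.
- The arm moves only by the tool send_rows, never from a script. Its argument "commands" is a list of rows, each a list of 6 numbers: the shift along the tool's x, y, z in units of 0.5 m (1.0 is 0.5 m), then the turn, a rotation vector about the tool's x, y, z in units of 180 degrees (1.0 is 180 degrees). A call has 1 to 8 rows; each row is the pose to reach, as a shift and turn from the pose commanded when the call began, along the tool's axes at that moment, turning the shorter way round; what a row does not reach only later rows make up. A row lasts 1/12 s, in which the tool goes at most 41.7 mm and 7.16 degrees, less where a joint would pass 70% of its speed; a pose out of reach is approached as far as the arm can. A call with a number of a shift or a turn outside -1 to 1 is refused whole. A call with a gripper value outside its range is refused whole. "grip" is the closure, from -1 (fully open) to 1 (shut), so that 0 is half open, set as the call begins (left out, the last holds). The fingers move at their own pace and stop on an object; "squeeze" is the grip in N (left out, the last holds). Time passes only in rows, so rows that repeat a pose let the fingers close. It gives the time, the measured TCP pose, the force and the opening at its end, in the units of the state.
- telemetry.state(): the state, without advancing time (a new reading comes with each control period).
- grab_frame(name): name is "side" or "top" or "wrist"; returns a dict with "color" (480x640x3 uint8, red, green, blue), "fx", "fy", "cx", "cy" (pixels), "position" and "orientation" of the camera in the world; the wrist camera has in their place "tool_from_camera" (4x4, takes a point from camera to tool coordinates, whose origin is the TCP and whose axes are the flange's). Camera axes: x right, y down, z forward; pixel columns grow to the right and rows downward; lengths in m; the calibration is good to about 2 mm. A picture is of the moment at which its call begins: read the wrist's pose just before it. There is no depth.
- workorder.job_done(): hands the job in, once; it reports no verdict.
The state is a dict: "clock": time; "q": joint angles; "joint_vel": joint speeds; "joint_torque": joint torques, N m; "position": TCP position; "ee_rot": TCP orientation; "contact_force": force on the tool from outside, world axes, zero at the start; "wrist_torque": the same for the moment, N m; "grip_width": opening from 0.0 (shut) to 1.0 (fully open).
Only numpy, scipy, OpenCV 4.12 (cv2) and the standard library are available. Lean on these libraries where they do the work, as an engineer would, in place of code of your own. Each camera call takes 0.05 s, during which the arm holds its last target. There are 200 camera calls.

## Working session

There is one attempt and no reset: what is moved stays moved. The work goes in short steps, Python scripts to look and compute and a tool call to move; the robot and the scene stay as the last step left them, time stands still between calls to the robot, and variables do not carry over. Pictures are saved under pics/ and viewed, and the job is handed in when it is done.

Besides the shell and the picture viewer there is one more tool, called after "Call:" by a JSON object that holds its "fn" and its "kwargs", one argument or row to a line. send_rows: Moves the arm, as the interface text tells. Shifts and turns lie within -1 to 1; 1 stands for 0.5 m of shift or 180 degrees of turn. Its arguments: {"type":"object","properties":{"commands":{"type":"array"},"grip":{"type":"number"},"squeeze":{"type":"number"}},"required":["commands"]}

```bash
mkdir -p pics; cat > h.py <<'E'
import numpy as np, cv2
from scipy.spatial.transform import Rotation as R
from rig import telemetry, grab_frame, workorder
def snap(name,fn):
    s=telemetry.state(); f=grab_frame(name); cv2.imwrite('pics/'+fn,f['color'][:,:,::-1])
    np.savez('pics/'+fn[:-4]+'.npz',**cam(f,s)); return f,s
def cam(f,s):
    if 'tool_from_camera' in f:
        T=np.array(f['tool_from_camera']); Rt=R.from_rotvec(s['ee_rot']).as_matrix()
        Rc=Rt@T[:3,:3]; p=np.array(s['position'])+Rt@T[:3,3]
    else:
        o=np.array(f['orientation']); p=np.array(f['position'])
        Rc=o if o.shape==(3,3) else (R.from_rotvec(o).as_matrix() if o.size==3 else R.from_quat(o).as_matrix())
    return dict(R=Rc,p=p,k=np.array([f['fx'],f['fy'],f['cx'],f['cy']]))
def ray(c,u,v,z):
    fx,fy,cx,cy=c['k']; d=c['R']@np.array([(u-cx)/fx,(v-cy)/fy,1]); return c['p']+d*(z-c['p'][2])/d[2]
E
python3 - <<'E'
from h import *
for n in ('top','side','wrist'):
    f,s=snap(n,n+'0.png'); print(n,f.get('position'),f.get('orientation'),f['fx'])
print(f['tool_from_camera']); print(s)
E
```

```text
top [ 0.32042513 -0.10191332  1.15537453] [-2.15506121  2.09254733 -0.21127636] 526.8283534463384
side [0.17467223 0.64922863 0.93890559] [-0.64535068  2.6860041  -1.10635173] 526.1731909190609
wrist None None 362.4047398771636
[[ 4.12787338e-04 -9.59863668e-01 -2.80466696e-01  7.18218589e-02]
 [ 9.99999824e-01  5.15479457e-04 -2.92379590e-04 -5.88398207e-04]
 [ 4.25219366e-04 -2.80466526e-01  9.59863713e-01 -1.25234616e-01]
 [ 0.00000000e+00  0.00000000e+00  0.00000000e+00  1.00000000e+00]]
{'clock': 0.1, 'q': array([-1.30591008e+00,  2.64674686e-01,  1.60526674e+00,  7.44286069e-06,
        1.27370040e+00, -3.69095112e-02]), 'joint_vel': array([ 0.00138491,  0.00042384, -0.00280248,  0.00035925, -0.000205  ,
       -0.00103819]), 'joint_torque': array([ 7.86864694e-04, -5.16704071e+01, -3.68591094e+01, -1.86478178e-05,
        6.31936913e-03, -3.78424306e-05]), 'position': array([ 0.20046073, -0.64387737,  0.24707277]), 'ee_rot': array([-3.10388013e+00, -4.71953081e-01,  3.54782633e-04]), 'contact_force': array([ 0.23599889, -0.12524968,  0.17050768]), 'wrist_torque': array([ 0.02302257,  0.03361486, -0.00119904]), 'grip_width': 0.9982874785433526}
```

View pics/top0.png

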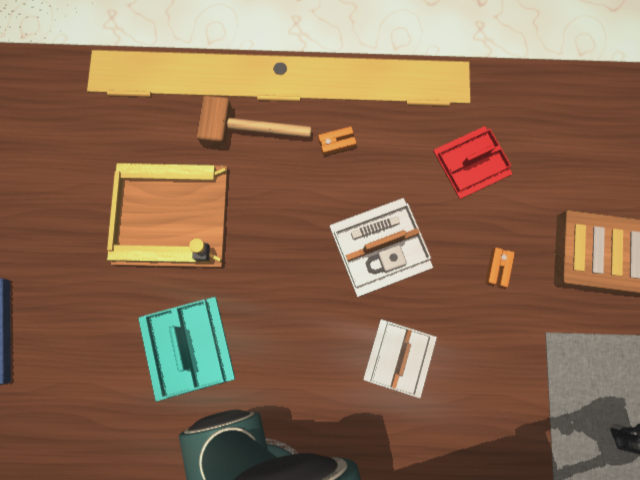

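View pics/side0.png

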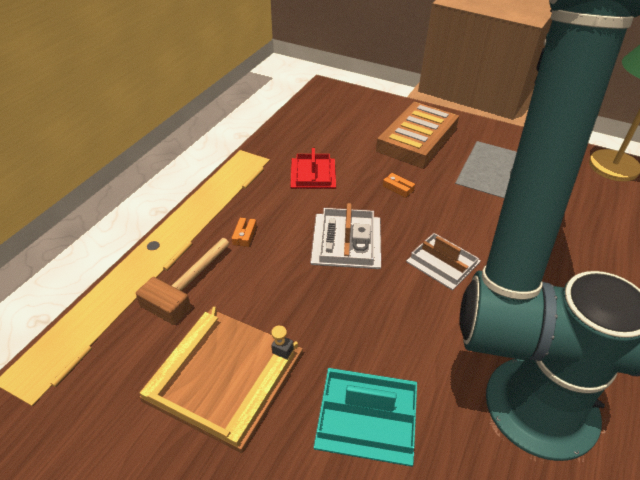

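View pics/wrist0.png

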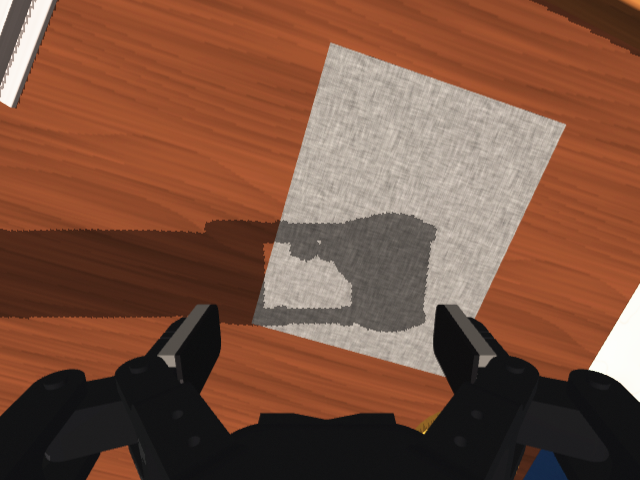

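The loaded light tray is at about (381,247). The holder is at (168,215) with its mouth to the right and its lock at (199,245). I'll zoom in for corners.

```bash
python3 - <<'E'
import cv2,numpy as np
a=cv2.imread('pics/top0.png')
cv2.imwrite('pics/z1.png',np.hstack([cv2.resize(a[150:280,100:240],None,fx=3,fy=3,interpolation=cv2.INTER_CUBIC)[:390],cv2.resize(a[185:315,315:445],None,fx=3,fy=3,interpolation=cv2.INTER_CUBIC)[:390]])[:,:800])
E
```

```text
(no output)
```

View pics/z1.png

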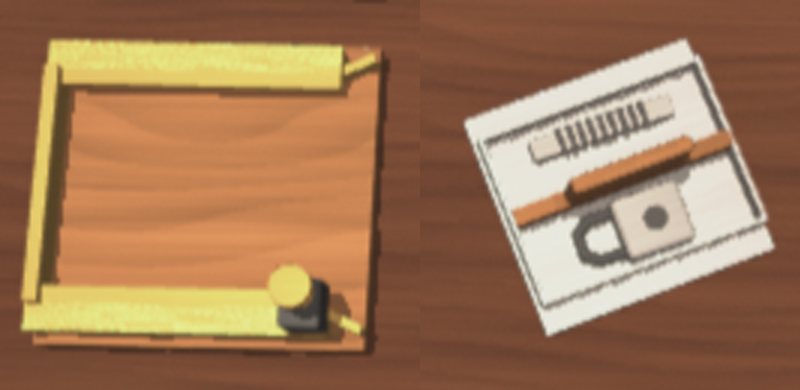

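```bash
python3 - <<'E'
from h import *
c=np.load('pics/top0.npz')
T=lambda x,y,z:ray(c,315+(x-420)/3-.0,185+y/3,z)
H=lambda x,y,z:ray(c,100+x/3,150+y/3,z)
t=[T(466,120,.008),T(687,40,.008),T(774,248,.008),T(547,335,.008)]
print('tray',np.mean(t,0)); 
for i in range(4): d=t[(i+1)%4]-t[i]; print(np.linalg.norm(d),np.degrees(np.arctan2(d[1],d[0])))
g=[T(572,183,.09),T(690,139,.09)]; print('grip',np.mean(g,0),np.linalg.norm(g[1]-g[0]),np.degrees(np.arctan2(*(g[1]-g[0])[1::-1])))
print('slab R corners',H(382,50,.02),H(366,350,.02)); print('cap',H(291,287,.105))
print('runner top outer L',H(50,40,.046),H(22,330,.04))
s0=telemetry.state(); print(R.from_rotvec(s0['ee_rot']).as_matrix())
E
```

```text
tray [ 0.52609816 -0.24373111  0.008     ]
0.1774648344069819 -67.96936581161201
0.1680629340744941 -157.79602465998218
0.17904462125198103 112.46597916080884
0.16942592388626984 21.670080039350278
grip [ 0.52787147 -0.24213348  0.09      ] 0.08755711644336908 -67.68200319632531
slab R corners [0.69558766 0.10529888 0.02      ] [0.4688807  0.10284891 0.02      ]
cap [0.49894343 0.14062557 0.105     ]
runner top outer L [0.68693589 0.34353248 0.046     ] [0.47328408 0.34387772 0.04      ]
[[ 9.54794831e-01  2.97265189e-01 -4.87922797e-04]
 [ 2.97265587e-01 -9.54793290e-01  1.71595808e-03]
 [ 4.42291925e-05 -1.78343056e-03 -9.99998409e-01]]
```

```bash
cat >> h.py <<'E'
def row(x,y,z,yaw,frm=None):
    """row from measured pose (or commanded frm=(x,y,z,yaw)) to a tool-down pose with tool x at yaw deg"""
    D=lambda a:R.from_euler('z',a,degrees=True)*R.from_euler('x',180,degrees=True)
    if frm is None:
        s=telemetry.state(); p=np.array(s['position']); r=R.from_rotvec(s['ee_rot'])
    else: p=np.array(frm[:3]); r=D(frm[3])
    print(np.round(r.inv().apply(np.array([x,y,z])-p)/.5,4),np.round((r.inv()*D(yaw)).as_rotvec()/np.pi,4))
E
python3 -c "
from h import *
row(.527,-.243,.22,112.3)"
```

```text
[ 0.8619 -0.5714  0.0555] [-4.000e-04 -5.000e-04 -5.278e-01]
```

Call:
{"fn": "send_rows", "kwargs": {
  "commands": [
    [0.862,-0.5714,0.0555,-0.0004,-0.0005,-0.528],
    [0.862,-0.5714,0.0555,-0.0004,-0.0005,-0.528],
    [0.862,-0.5714,0.0555,-0.0004,-0.0005,-0.528],
    [0.862,-0.5714,0.0555,-0.0004,-0.0005,-0.528],
    [0.862,-0.5714,0.0555,-0.0004,-0.0005,-0.528],
    [0.862,-0.5714,0.0555,-0.0004,-0.0005,-0.528],
    [0.862,-0.5714,0.0555,-0.0004,-0.0005,-0.528],
    [0.862,-0.5714,0.0555,-0.0004,-0.0005,-0.528]
  ],
  "grip": -1
}}

```text
clock: 0.82
position: [0.4116, -0.3845, 0.2301]
ee_rot: [2.493, 1.91, -0.001]
contact_force: [0.6, -0.6, 0.2]
grip_width: 0.997
```

```bash
python3 -c "
from h import *
row(.527,-.243,.22,112.3)"
```

```text
[0.3334 0.1493 0.02  ] [-1.000e-04  3.000e-04 -2.076e-01]
```

Call:
{"fn": "send_rows", "kwargs": {
  "commands": [
    [0.333,0.149,0.02,0,0,-0.208],
    [0.333,0.149,0.02,0,0,-0.208],
    [0.333,0.149,0.02,0,0,-0.208],
    [0.333,0.149,0.02,0,0,-0.208],
    [0.333,0.149,0.02,0,0,-0.208],
    [0.333,0.149,0.02,0,0,-0.208],
    [0.333,0.149,0.02,0,0,-0.208],
    [0.333,0.149,0.02,0,0,-0.208]
  ]
}}

```text
clock: 1.48
position: [0.5268, -0.2454, 0.2199]
ee_rot: [-1.757, -2.604, 0.002]
contact_force: [0.8, 0.2, -0.2]
grip_width: 1.003
```

```bash
python3 -c "
from h import *
snap('wrist','w1.png'); row(.527,-.243,.22,112.3)"
```

```text
[ 0.005   0.0029 -0.0001] [-0.0003  0.0002 -0.0019]
```

View pics/w1.png

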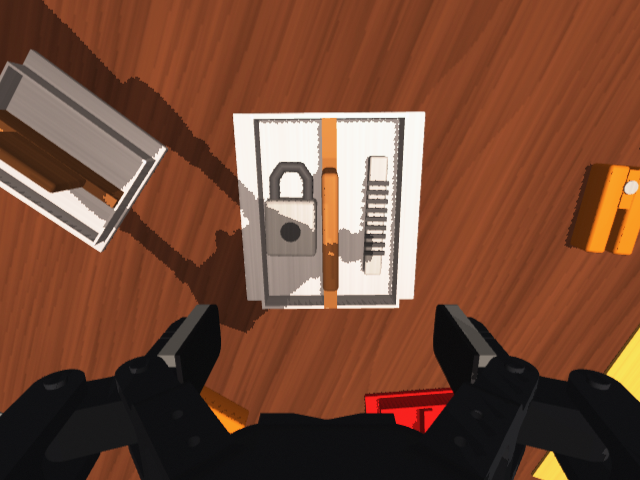

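The tray is under the gripper. Grip top ends are at about (330,169) and (330,291), and plate corners at (234,114), (424,112), (414,298) and (248,300).

```bash
python3 - <<'E'
from h import *
c=np.load('pics/w1.npz')
g=[ray(c,330.5,290,.09),ray(c,330,170,.09)]; d=g[1]-g[0]
print('grip',np.mean(g,0),np.linalg.norm(d),np.degrees(np.arctan2(d[1],d[0])))
t=[ray(c,*p,.008) for p in((248,300),(234,114),(424,112),(414,298))]
print(np.mean(t,0))
for i in range(4): d=t[(i+1)%4]-t[i]; print(np.linalg.norm(d),np.degrees(np.arctan2(d[1],d[0])))
m=np.mean(g,0); row(m[0],m[1],.072,112.3)
E
```

```text
grip [ 0.52755269 -0.2388126   0.09      ] 0.08984397667073844 112.423871927203
[ 0.52861149 -0.24017534  0.008     ]
0.17802881150185335 112.49018452386366
0.16649261192952264 22.59484183804692
0.17741826988961146 -66.91514736340255
0.16833624765418778 -157.19524334390374
[0.0126 0.0074 0.2959] [-0.0003  0.0002 -0.0019]
```

Call:
{"fn": "send_rows", "kwargs": {
  "commands": [
    [0.01,0.0068,0.15,-0.0003,0.0002,-0.0005],
    [0.01,0.0068,0.2,-0.0003,0.0002,-0.0005],
    [0.01,0.0068,0.25,-0.0003,0.0002,-0.0005],
    [0.01,0.0068,0.296,-0.0003,0.0002,-0.0005],
    [0.01,0.0068,0.296,-0.0003,0.0002,-0.0005],
    [0.01,0.0068,0.296,-0.0003,0.0002,-0.0005]
  ]
}}

```text
clock: 2.03
position: [0.5265, -0.2402, 0.0709]
ee_rot: [-1.755, -2.602, 0.001]
contact_force: [0.9, -0.4, 0.6]
grip_width: 0.993
```

Call:
{"fn": "send_rows", "kwargs": {
  "commands": [
    [0,0,0,0,0,0],
    [0,0,0,0,0,0],
    [0,0,0,0,0,0],
    [0,0,0,0,0,0],
    [0,0,0,0,0,0],
    [0,0,0,0,0,0],
    [0,0,0,0,0,0],
    [0,0,0,0,0,0]
  ],
  "grip": 1,
  "squeeze": 70
}}

```text
clock: 2.7
position: [0.5285, -0.2404, 0.0733]
ee_rot: [1.753, 2.605, -0.0]
contact_force: [-2.4, 0.5, 6.4]
grip_width: 0.13
```

Call:
{"fn": "send_rows", "kwargs": {
  "commands": [
    [0,0,0,0,0,0],
    [0,0,0,0,0,0],
    [0,0,0,0,0,0],
    [0,0,0,0,0,0]
  ]
}}

```text
clock: 3.03
position: [0.5284, -0.2404, 0.0733]
ee_rot: [1.753, 2.605, -0.0]
contact_force: [-3.0, -0.7, 5.9]
grip_width: 0.132
```

```bash
python3 -c "
from h import *
snap('wrist','w2.png'); s=telemetry.state();print(s['position'],s['contact_force']); row(.528,-.2405,.132,112.5); print(R.from_rotvec(s['ee_rot']).as_euler('zyx',degrees=True))"
```

```text
[ 0.52844336 -0.24037299  0.0733004 ] [-1.60747599 -0.16890291  6.80042661]
[-1.000e-04 -9.000e-04 -1.174e-01] [ 0.0002  0.0004 -0.002 ]
[-1.12131521e+02  5.82676319e-02  1.79942540e+02]
```

View pics/w2.png

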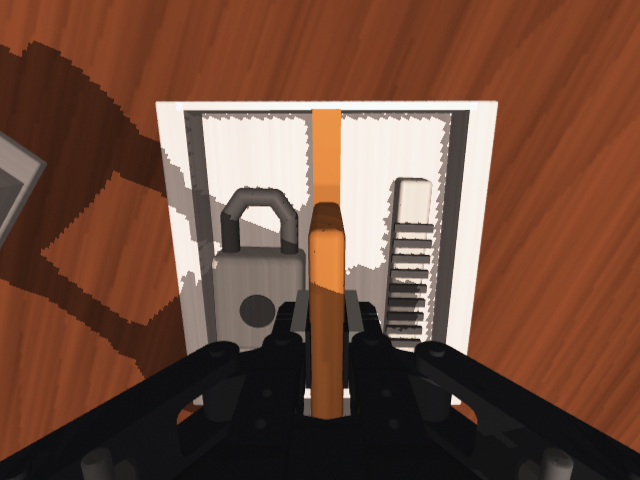

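Call:
{"fn": "send_rows", "kwargs": {
  "commands": [
    [0,0,-0.01,0.0002,0.0004,0],
    [0,0,-0.025,0.0002,0.0004,0],
    [0,0,-0.045,0.0002,0.0004,0],
    [0,0,-0.065,0.0002,0.0004,0],
    [0,0,-0.085,0.0002,0.0004,0],
    [0,0,-0.1,0.0002,0.0004,0],
    [0,0,-0.11,0.0002,0.0004,0],
    [0,0,-0.11,0.0002,0.0004,0]
  ]
}}

```text
clock: 3.75
position: [0.5293, -0.2406, 0.1294]
ee_rot: [1.753, 2.604, 0.001]
contact_force: [0.6, -0.1, -7.2]
grip_width: 0.131
```

```bash
python3 -c "
from h import *
s=telemetry.state();print(s['position'],s['contact_force'],s['wrist_torque']); row(.583,-.015,.13,90.6); print(R.from_rotvec(s['ee_rot']).as_euler('zyx',degrees=True))"
```

```text
[ 0.52934722 -0.24055055  0.12936086] [ 0.59166331 -0.12014569 -7.24750496] [ 0.00939758 -0.02226971 -0.02105914]
[ 0.3775  0.2692 -0.0014] [0.0008 0.0004 0.1195]
[-1.12115478e+02  1.49357921e-01  1.79951665e+02]
```

Call:
{"fn": "send_rows", "kwargs": {
  "commands": [
    [0.01,0.007,0,0,0,0.004],
    [0.03,0.021,0,0,0,0.01],
    [0.06,0.043,0,0,0,0.02],
    [0.09,0.064,0,0,0,0.03],
    [0.12,0.086,0,0,0,0.04],
    [0.15,0.107,0,0,0,0.05],
    [0.18,0.128,0,0,0,0.06],
    [0.2,0.143,0,0,0,0.066]
  ]
}}

```text
clock: 4.42
position: [0.5561, -0.1181, 0.1263]
ee_rot: [-2.014, -2.407, -0.0]
contact_force: [-0.2, -0.4, -8.0]
grip_width: 0.129
```

```bash
python3 -c "
from h import *
row(.583,-.015,.13,90.6)"
```

```text
[ 0.1935  0.0892 -0.0071] [-0.0007 -0.0008  0.053 ]
```

Call:
{"fn": "send_rows", "kwargs": {
  "commands": [
    [0.03,0.013,-0.001,0,0,0.008],
    [0.06,0.026,-0.002,0,0,0.017],
    [0.09,0.041,-0.003,0,0,0.026],
    [0.12,0.055,-0.005,0,0,0.035],
    [0.15,0.069,-0.006,0,0,0.044],
    [0.175,0.081,-0.007,0,0,0.05],
    [0.19,0.088,-0.007,0,0,0.053],
    [0.1935,0.089,-0.007,-0.0005,-0.0005,0.053]
  ]
}}

```text
clock: 5.08
position: [0.5832, -0.0156, 0.1302]
ee_rot: [2.206, 2.236, 0.0]
contact_force: [-0.7, 0.1, -7.8]
grip_width: 0.128
```

Call:
{"fn": "send_rows", "kwargs": {
  "commands": [
    [0,0,0,0,0,0],
    [0,0,0,0,0,0]
  ]
}}

```text
clock: 5.25
position: [0.5828, -0.0176, 0.1304]
ee_rot: [2.207, 2.235, -0.001]
contact_force: [-1.4, 0.2, -7.2]
grip_width: 0.127
```

```bash
python3 - <<'E'
from h import *
snap('wrist','w3.png'); snap('top','t3.png'); s=telemetry.state()
print(s['position'],R.from_rotvec(s['ee_rot']).as_euler('zyx',degrees=True))
a=cv2.imread('pics/t3.png'); cv2.imwrite('pics/t3z.png',cv2.resize(a[150:350,90:350],None,fx=3,fy=3,interpolation=cv2.INTER_CUBIC))
E
```

```text
[ 0.58297437 -0.01801695  0.13061561] [-9.06678877e+01  3.18918445e-02  1.79941752e+02]
```

View pics/w3.png

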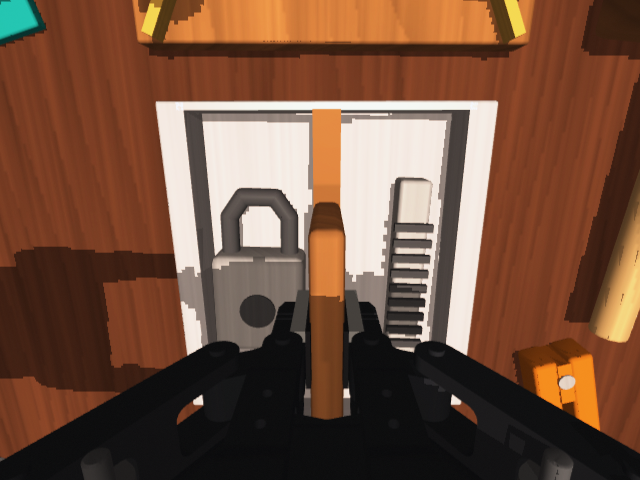

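View pics/t3z.png

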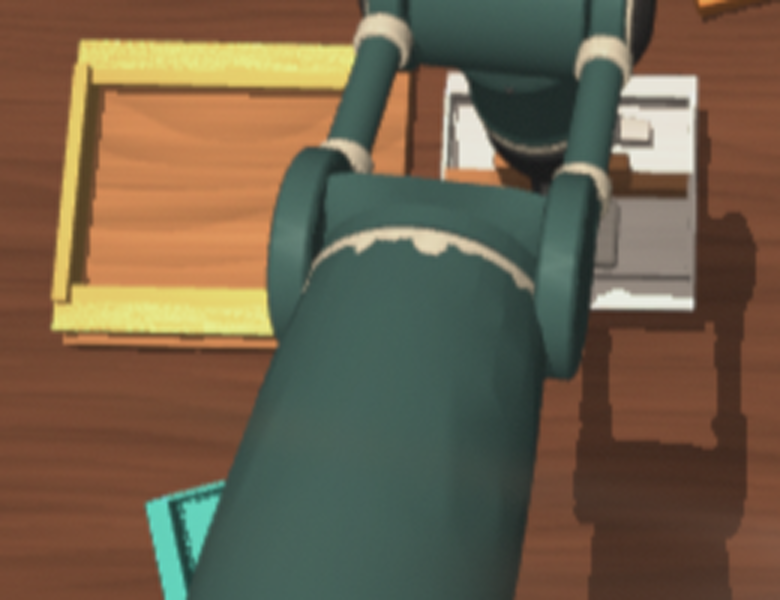

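```bash
python3 - <<'E'
import cv2,numpy as np
a=cv2.imread('pics/w3.png')
z=lambda b:cv2.resize(b,None,fx=5,fy=5,interpolation=cv2.INTER_CUBIC)
cv2.imwrite('pics/z3.png',np.hstack([z(a[0:115,125:205]),z(a[0:115,465:545])]))
E
```

```text
(no output)
```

View pics/z3.png

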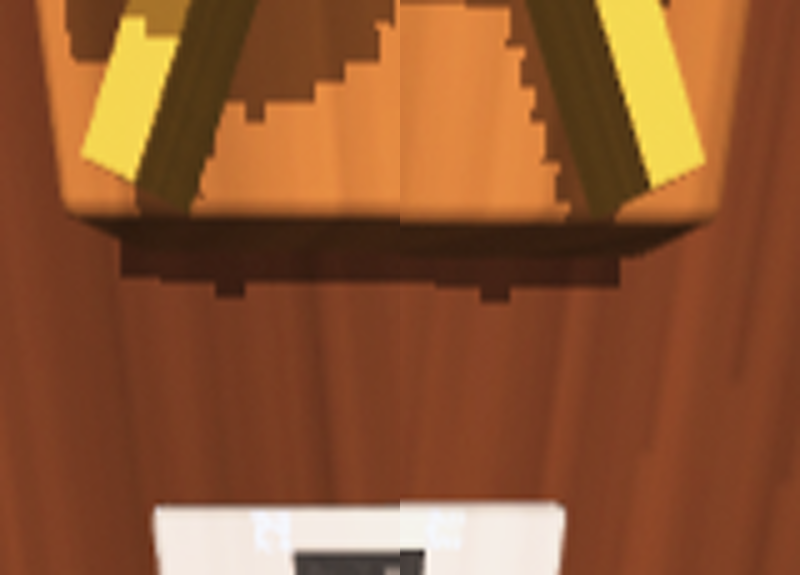

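```bash
python3 - <<'E'
from h import *
c=np.load('pics/w3.npz')
def rep(n,a,b,z):
    A,B=ray(c,*a,z),ray(c,*b,z); d=B-A; print(n,A,B,'mid',(A+B)/2,np.linalg.norm(d),np.degrees(np.arctan2(d[1],d[0])))
rep('slab',(138.2,42.6),(528.4,43.8),.02)
rep('guide',(162.4,42.6),(503.6,43.4),.02)
rep('tray',(156,101.6),(498,101),.0655)
rep('grip',(327,235),(327,300),.147)
E
```

```text
slab [0.47184193 0.10631947 0.02      ] [0.69917652 0.10868544 0.02      ] mid [0.58550922 0.10750245 0.02      ] 0.22734690625220727 0.596279378330339
guide [0.48593082 0.10650495 0.02      ] [0.68468723 0.10870376 0.02      ] mid [0.58530903 0.10760435 0.02      ] 0.19876857290758096 0.633828312461621
tray [0.49842073 0.07048889 0.0655    ] [0.6659495  0.07296243 0.0655    ] mid [0.58218511 0.07172566 0.0655    ] 0.16754702600579086 0.8459021407024134
grip [0.58269902 0.02566577 0.147     ] [0.58299398 0.00368197 0.147     ] mid [0.5828465  0.01467387 0.147     ] 0.021985784558382487 -89.23130808892623
```

```bash
python3 -c "
from h import *
row(.5840,-.015,.0965,90.6)"
```

```text
[0.0061 0.0021 0.0682] [0.0002 0.0003 0.0004]
```

Call:
{"fn": "send_rows", "kwargs": {
  "commands": [
    [0.001,0.001,0.01,0,0,0],
    [0.003,0.002,0.025,0,0,0],
    [0.006,0.002,0.04,0,0,0],
    [0.006,0.002,0.055,0,0,0],
    [0.006,0.002,0.064,0,0,0],
    [0.006,0.002,0.068,0.0002,0.0003,0],
    [0.006,0.002,0.068,0.0002,0.0003,0],
    [0.006,0.002,0.068,0.0002,0.0003,0]
  ]
}}

```text
clock: 6.02
position: [0.5844, -0.0143, 0.0967]
ee_rot: [2.208, 2.235, 0.001]
contact_force: [-0.4, -0.3, -8.4]
grip_width: 0.128
```

```bash
python3 - <<'E'
from h import *
snap('wrist','w4.png'); snap('side','s4.png'); s=telemetry.state()
print(s['position'],R.from_rotvec(s['ee_rot']).as_euler('zyx',degrees=True))
a=cv2.imread('pics/w4.png')
z=lambda b:cv2.resize(b,None,fx=5,fy=5,interpolation=cv2.INTER_CUBIC)
cv2.imwrite('pics/z4.png',np.hstack([z(a[0:115,125:205]),z(a[0:115,465:545])]))
cv2.imwrite('pics/s4z.png',cv2.resize(cv2.imread('pics/s4.png')[230:430,130:390],None,fx=3,fy=3,interpolation=cv2.INTER_CUBIC))
E
```

```text
[ 0.58486253 -0.01434448  0.09734637] [-9.06999503e+01  8.80024793e-02 -1.79991471e+02]
```

View pics/w4.png

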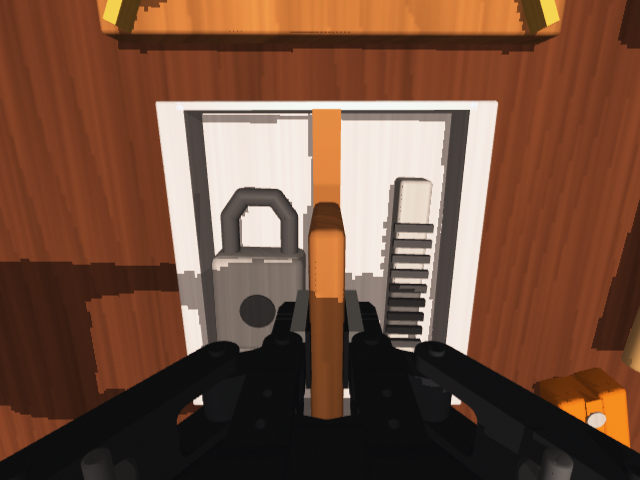

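View pics/z4.png

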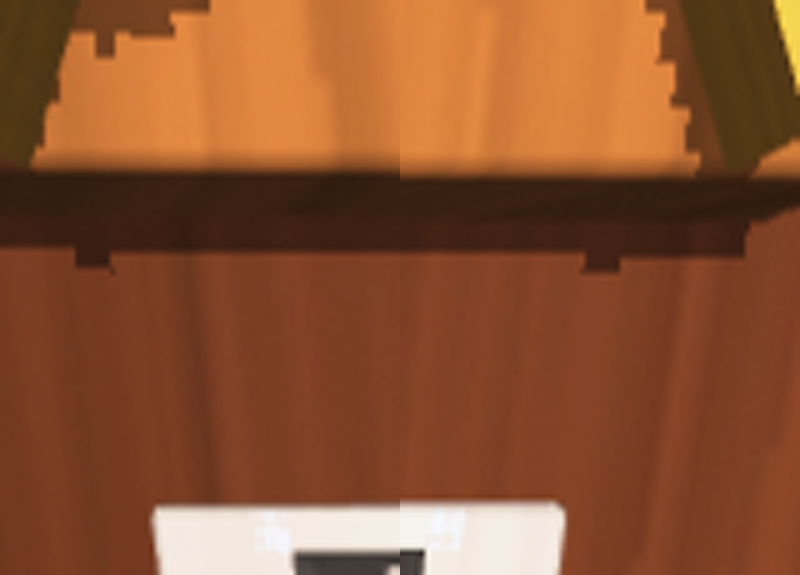

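View pics/s4z.png

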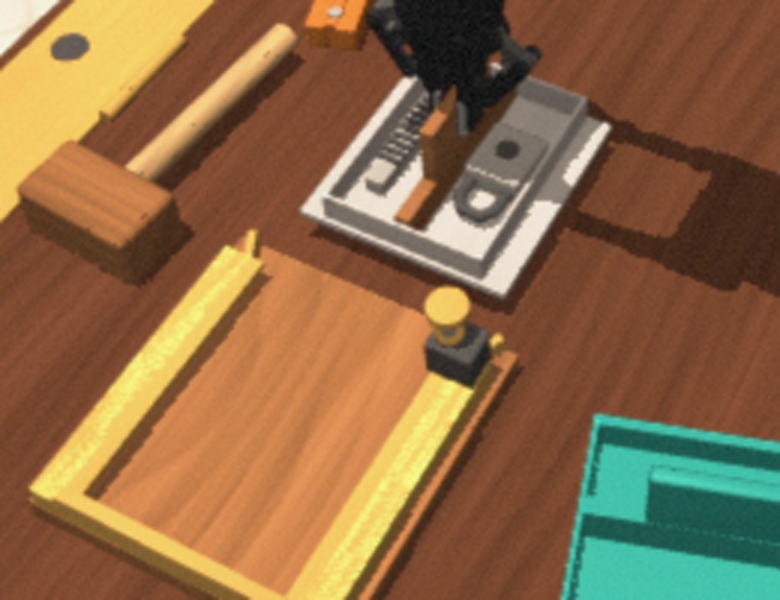

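```bash
python3 - <<'E'
from h import *
c=np.load('pics/w4.npz')
def rep(n,a,b,z):
    A,B=ray(c,*a,z),ray(c,*b,z); d=B-A; print(n,A,B,'mid',(A+B)/2,np.linalg.norm(d),np.degrees(np.arctan2(d[1],d[0])))
rep('guide',(131.4,33),(532,35),.02)
rep('tray',(155.7,101.6),(498,101),.0315)
a=cv2.imread('pics/w4.png')
z=lambda b:cv2.resize(b,None,fx=6,fy=6,interpolation=cv2.INTER_CUBIC)
cv2.imwrite('pics/z5.png',np.hstack([z(a[0:60,90:150]),z(a[0:60,515:575])]))
E
```

```text
guide [0.48638073 0.1066392  0.02      ] [0.68525062 0.10827928 0.02      ] mid [0.58581568 0.10745924 0.02      ] 0.19887664660674445 0.4725091157107288
tray [0.49970605 0.07396289 0.0315    ] [0.66772548 0.07635964 0.0315    ] mid [0.58371577 0.07516127 0.0315    ] 0.16803652329556415 0.8172508167071504
```

View pics/z5.png

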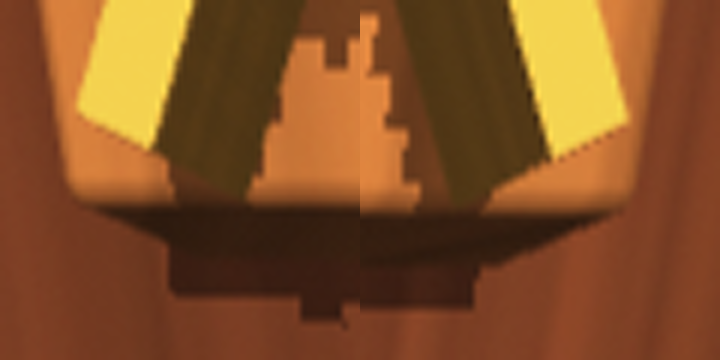

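```bash
python3 -c "
from h import *
row(.5868,-.0144,.0958,90.55)
row(.5864,.045,.0958,90.55,(.5868,-.0144,.0958,90.55))"
```

```text
[-0.0002  0.0039  0.0031] [ 0.0005 -0.      0.0008]
[0.1188 0.0003 0.    ] [0. 0. 0.]
```

Call:
{"fn": "send_rows", "kwargs": {
  "commands": [
    [0,0.002,0.0015,0.0002,0,0.0004],
    [0,0.004,0.003,0.0004,0,0.0008],
    [0,0.004,0.003,0.0004,0,0.0008],
    [0,0.004,0.003,0.0004,0,0.0008]
  ]
}}

```text
clock: 6.45
position: [0.5865, -0.0143, 0.0955]
ee_rot: [-2.21, -2.232, 0.0]
contact_force: [0.1, -1.1, -7.7]
grip_width: 0.129
```

```bash
python3 -c "
from h import *
s=telemetry.state();print(s['position'],R.from_rotvec(s['ee_rot']).as_euler('zyx',degrees=True));row(.5868,-.0144,.0958,90.55)"
```

```text
[ 0.58654579 -0.01428315  0.09552402] [-9.05541919e+01 -2.56096814e-02 -1.79988025e+02]
[-0.0002  0.0005 -0.0006] [-0.0001 -0.0001  0.    ]
```

Call:
{"fn": "send_rows", "kwargs": {
  "commands": [
    [0.01,0.0005,0,0,0,0],
    [0.025,0.0005,0,0,0,0],
    [0.042,0.0005,0,0,0,0],
    [0.06,0.0005,0,0,0,0],
    [0.078,0.0005,0,0,0,0],
    [0.095,0.0005,0,0,0,0],
    [0.11,0.0005,0,0,0,0],
    [0.12,0.0005,0,0,0,0]
  ]
}}

```text
clock: 7.12
position: [0.586, 0.0471, 0.0954]
ee_rot: [-2.209, -2.233, 0.0]
contact_force: [0.1, -0.2, -8.0]
grip_width: 0.129
```

```bash
python3 -c "
from h import *
snap('side','s5.png');snap('wrist','w5.png')
s=telemetry.state();print(s['position'],s['contact_force'],s['wrist_torque'],R.from_rotvec(s['ee_rot']).as_euler('zyx',degrees=True))
a=cv2.resize(cv2.imread('pics/s5.png')[240:440,130:330],None,fx=2.4,fy=2.4);b=cv2.resize(cv2.imread('pics/w5.png'),None,fx=.5,fy=.5)
cv2.imwrite('pics/c5.png',np.hstack([a,np.vstack([b,b*0])]))"
```

```text
[0.58598815 0.04686723 0.09537372] [ 0.04855836 -0.40658641 -8.38327434] [-0.08299605 -0.00319369 -0.02755817] [-9.06347527e+01 -4.01487158e-02 -1.79977843e+02]
```

View pics/c5.png

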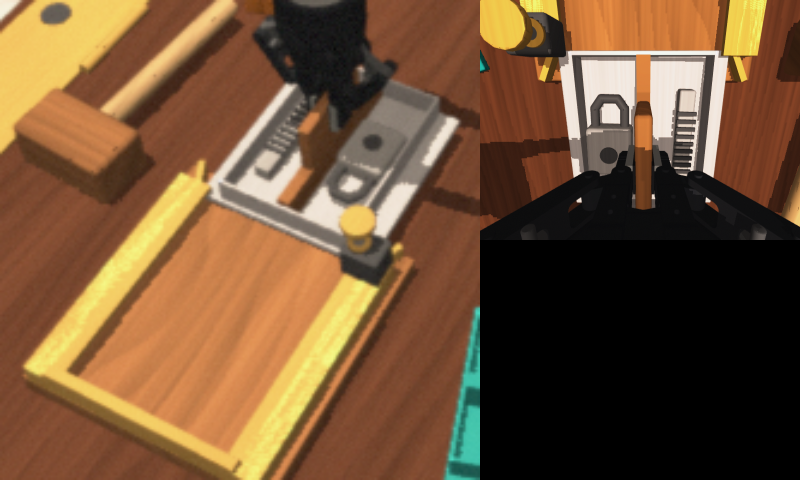

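The tray's front edge is at the groove mouth, inside the flares, with no lateral force. I'll continue.

Call:
{"fn": "send_rows", "kwargs": {
  "commands": [
    [0.01,0,0,0,0,0],
    [0.02,0,0,0,0,0],
    [0.03,0,0,0,0,0],
    [0.04,0,0,0,0,0],
    [0.05,0,0,0,0,0],
    [0.06,0,0,0,0,0]
  ]
}}

```text
clock: 7.72
position: [0.5857, 0.0762, 0.0954]
ee_rot: [-2.21, -2.231, 0.001]
contact_force: [0.4, 0.7, -7.8]
grip_width: 0.131
```

```bash
python3 -c "
from h import *
snap('wrist','w6.png')
s=telemetry.state();print(s['position'],s['contact_force'],s['wrist_torque'],R.from_rotvec(s['ee_rot']).as_euler('zyx',degrees=True))"
```

```text
[0.58573773 0.0771498  0.09541442] [ 0.73887911  0.69477929 -8.73196343] [-0.17102664  0.01067628 -0.04103537] [-9.05550260e+01 -3.59391739e-02 -1.79930742e+02]
```

View pics/w6.png

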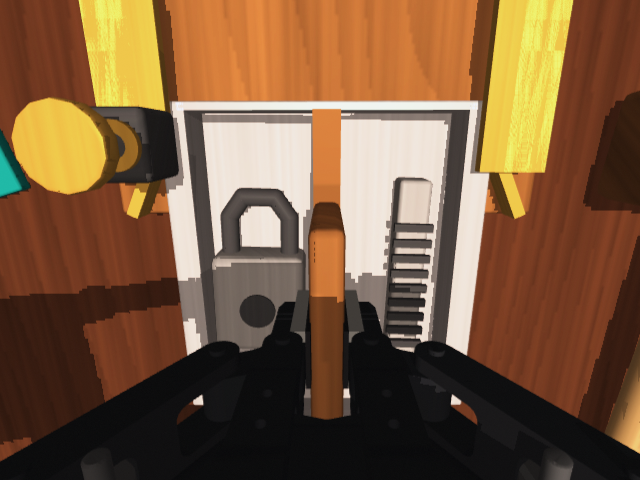

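Call:
{"fn": "send_rows", "kwargs": {
  "commands": [
    [0.01,0,0,0,0,0],
    [0.03,0,0,0,0,0],
    [0.05,0,0,0,0,0],
    [0.07,0,0,0,0,0],
    [0.09,0,0,0,0,0],
    [0.11,0,0,0,0,0],
    [0.13,0,0,0,0,0],
    [0.145,0,0,0,0,0]
  ]
}}

```text
clock: 8.43
position: [0.585, 0.1498, 0.0954]
ee_rot: [-2.209, -2.232, 0.0]
contact_force: [-1.1, -0.1, -7.5]
grip_width: 0.129
```

Call:
{"fn": "send_rows", "kwargs": {
  "commands": [
    [0.02,0,0,0,0,0],
    [0.04,0,0,0,0,0],
    [0.06,0,0,0,0,0],
    [0.08,0,0,0,0,0],
    [0.1,0,0,0,0,0],
    [0.12,0,0,0,0,0],
    [0.13,0,0,0,0,0],
    [0.14,0,0,0,0,0]
  ]
}}

```text
clock: 9.1
position: [0.5843, 0.219, 0.0954]
ee_rot: [-2.21, -2.232, 0.001]
contact_force: [-0.6, -0.1, -7.2]
grip_width: 0.127
```

```bash
python3 -c "
from h import *
snap('wrist','w7.png')
s=telemetry.state();print(s['position'],s['contact_force'],s['wrist_torque'],R.from_rotvec(s['ee_rot']).as_euler('zyx',degrees=True))"
```

```text
[0.58435187 0.21976477 0.09544546] [ 0.51557733  0.89951575 -7.76240485] [-0.08356998 -0.09718466  0.03660353] [-9.05857917e+01 -3.09846463e-02 -1.79943711e+02]
```

View pics/w7.png

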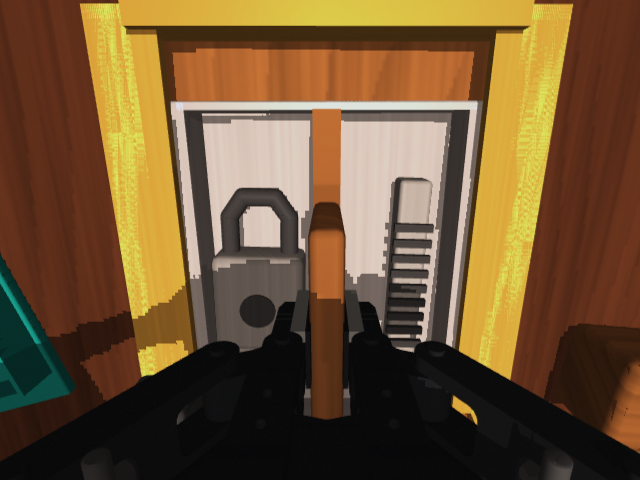

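Call:
{"fn": "send_rows", "kwargs": {
  "commands": [
    [0.01,0,0.001,0,0,0],
    [0.02,0,0.002,0,0,0],
    [0.03,0,0.002,0,0,0],
    [0.036,0,0.002,0,0,0],
    [0.04,0,0.002,0,0,0],
    [0.044,0,0.002,0,0,0],
    [0.046,0,0.002,0,0,0],
    [0.046,0,0.002,0,0,0]
  ]
}}

```text
clock: 9.82
position: [0.5842, 0.2413, 0.0945]
ee_rot: [-2.21, -2.232, 0.0]
contact_force: [0.3, -0.2, -8.0]
grip_width: 0.131
```

Call:
{"fn": "send_rows", "kwargs": {
  "commands": [
    [0.002,0,0,0,0,0],
    [0.004,0,0,0,0,0],
    [0.006,0,0,0,0,0],
    [0.008,0,0,0,0,0],
    [0.008,0,0,0,0,0]
  ]
}}

```text
clock: 10.23
position: [0.5842, 0.2454, 0.0945]
ee_rot: [-2.21, -2.232, 0.0]
contact_force: [0.4, -0.5, -7.9]
grip_width: 0.133
```

Call:
{"fn": "send_rows", "kwargs": {
  "commands": [
    [0.002,0,0,0,0,0],
    [0.004,0,0,0,0,0],
    [0.006,0,0,0,0,0],
    [0.006,0,0,0,0,0]
  ]
}}

```text
clock: 10.57
position: [0.584, 0.2476, 0.0945]
ee_rot: [2.21, 2.232, -0.002]
contact_force: [-0.5, -2.7, -7.1]
grip_width: 0.134
```

Call:
{"fn": "send_rows", "kwargs": {
  "commands": [
    [0.002,0,0,0,0,0],
    [0.004,0,0,0,0,0],
    [0.004,0,0,0,0,0]
  ]
}}

```text
clock: 10.82
position: [0.584, 0.2479, 0.0947]
ee_rot: [2.209, 2.232, -0.006]
contact_force: [-1.4, -9.1, -2.9]
grip_width: 0.131
```

```bash
python3 -c "
from h import *
snap('wrist','w8.png')
s=telemetry.state();print(s['position'],s['contact_force'],s['wrist_torque'],R.from_rotvec(s['ee_rot']).as_euler('zyx',degrees=True))"
```

```text
[0.58401068 0.24795205 0.09470696] [-0.93047463 -9.27888824 -3.6031557 ] [-1.54350236  0.09292115 -0.09204418] [-9.05857537e+01 -7.81401817e-02  1.79790662e+02]
```

View pics/w8.png

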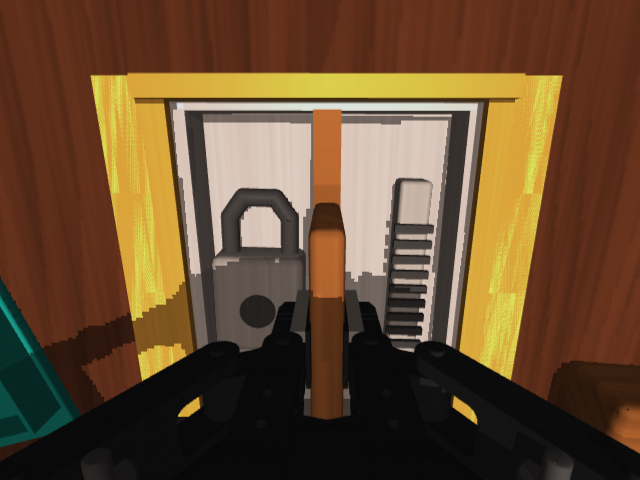

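Contact with the end stop is at y = 0.248, where I predicted 0.2475, with 9 N push. Now I'll set it down and release.

Call:
{"fn": "send_rows", "kwargs": {
  "commands": [
    [0.001,0,0.001,0,0,0],
    [0.001,0,0.002,0,0,0],
    [0.001,0,0.003,0,0,0],
    [0.001,0,0.003,0,0,0]
  ]
}}

```text
clock: 11.2
position: [0.5841, 0.2479, 0.0938]
ee_rot: [2.209, 2.231, -0.006]
contact_force: [-1.9, -10.7, -0.8]
grip_width: 0.127
```

Call:
{"fn": "send_rows", "kwargs": {
  "commands": [
    [0,0,0,0,0,0],
    [0,0,0,0,0,0],
    [0,0,0,0,0,0],
    [0,0,0,0,0,0],
    [0,0,0,0,0,0],
    [0,0,0,0,0,0]
  ],
  "grip": -0.3
}}

```text
clock: 11.7
position: [0.5844, 0.2512, 0.0934]
ee_rot: [-2.21, -2.232, -0.001]
contact_force: [-0.5, -0.6, -0.6]
grip_width: 0.649
```

Call:
{"fn": "send_rows", "kwargs": {
  "commands": [
    [0,0,-0.03,0,0,0],
    [0,0,-0.08,0,0,0],
    [0,0,-0.14,0,0,0],
    [0,0,-0.2,0,0,0],
    [0,0,-0.24,0,0,0],
    [0,0,-0.24,0,0,0],
    [0,0,-0.24,0,0,0]
  ]
}}

```text
clock: 12.28
position: [0.5852, 0.2513, 0.215]
ee_rot: [2.21, 2.232, 0.006]
contact_force: [-1.1, 0.0, -0.8]
grip_width: 0.647
```

```bash
python3 -c "
from h import *
snap('wrist','w9.png')
s=telemetry.state();print(s['position'],s['contact_force'],R.from_rotvec(s['ee_rot']).as_euler('zyx',degrees=True))
row(.5025,.145,.2,90.6)"
```

```text
[0.58407084 0.25082968 0.21296156] [-1.0606299  -0.51278237 -1.15521793] [-9.05649748e+01 -1.46824765e-02 -1.79973188e+02]
[-0.2101 -0.1652  0.0259] [-0.0001 -0.0001 -0.0002]
```

View pics/w9.png

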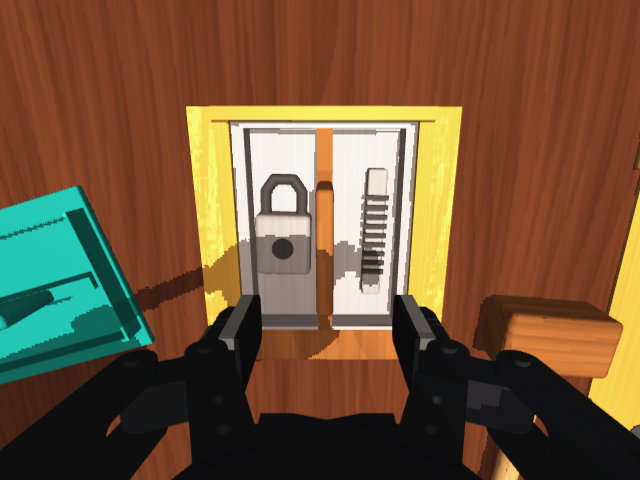

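Call:
{"fn": "send_rows", "kwargs": {
  "commands": [
    [-0.03,-0.024,0,0,0,0],
    [-0.07,-0.055,0.005,0,0,0],
    [-0.12,-0.094,0.01,0,0,0],
    [-0.17,-0.134,0.02,0,0,0],
    [-0.2,-0.157,0.026,0,0,0],
    [-0.21,-0.165,0.026,0,0,0],
    [-0.21,-0.165,0.026,0,0,0],
    [-0.21,-0.165,0.026,0,0,0]
  ],
  "grip": 1
}}

```text
clock: 13.0
position: [0.5026, 0.1451, 0.1992]
ee_rot: [-2.21, -2.231, 0.001]
contact_force: [0.3, 0.7, 0.4]
grip_width: -0.002
```

```bash
python3 -c "
from h import *
snap('wrist','w10.png')
s=telemetry.state();print(s['position'],s['contact_force'],s['grip_width'])
row(.5022,.1445,.13,90.6)"
```

```text
[0.50322792 0.14548949 0.19967263] [0.92566536 0.14716294 0.43565599] -0.0013432609696055866
[-0.0021 -0.002   0.1393] [-0.0002 -0.0002 -0.0003]
```

View pics/w10.png

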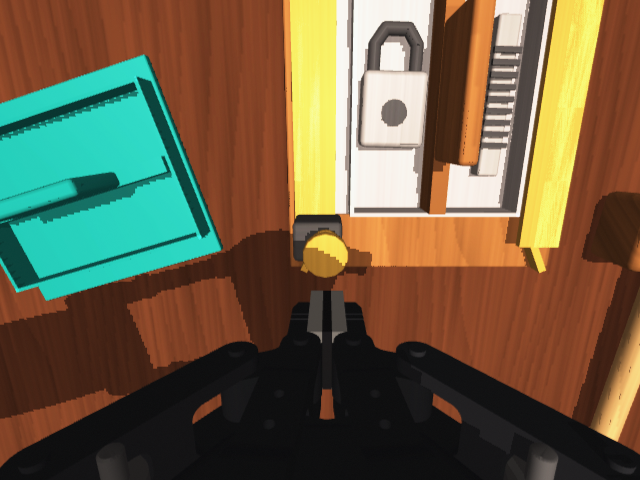

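```bash
python3 -c "
from h import *
c=np.load('pics/w10.npz')
print(ray(c,325,255,.105)); print(ray(c,437,215,.028),ray(c,437,267,.02))
row(.5022,.1445,.13,90.6)"
```

```text
[0.50182467 0.14590591 0.105     ]
[0.59454516 0.15683691 0.028     ] [0.60149626 0.10808572 0.02      ]
[-0.0021 -0.002   0.1393] [-0.0002 -0.0002 -0.0003]
```

Call:
{"fn": "send_rows", "kwargs": {
  "commands": [
    [0,-0.002,0.03,0,0,0],
    [0,-0.002,0.07,0,0,0],
    [0,-0.002,0.11,0,0,0],
    [0,-0.002,0.135,0,0,0],
    [0,-0.002,0.143,0,0,0],
    [0,-0.002,0.143,0,0,0]
  ]
}}

```text
clock: 13.55
position: [0.5011, 0.1453, 0.1271]
ee_rot: [-2.208, -2.231, 0.004]
contact_force: [-0.7, -0.5, -0.4]
grip_width: 0.0
```

Call:
{"fn": "send_rows", "kwargs": {
  "commands": [
    [0,0,0.004,0,0,0],
    [0,0,0.008,0,0,0],
    [0,0,0.012,0,0,0],
    [0,0,0.016,0,0,0],
    [0,0,0.02,0,0,0],
    [0,0,0.024,0,0,0],
    [0,0,0.028,0,0,0],
    [0,0,0.028,0,0,0]
  ]
}}

```text
clock: 14.22
position: [0.5022, 0.145, 0.1147]
ee_rot: [2.211, 2.232, 0.001]
contact_force: [1.5, 0.6, 1.2]
grip_width: -0.001
```

Call:
{"fn": "send_rows", "kwargs": {
  "commands": [
    [0,0,0.004,0,0,0],
    [0,0,0.008,0,0,0],
    [0,0,0.012,0,0,0],
    [0,0,0.016,0,0,0],
    [0,0,0.02,0,0,0],
    [0,0,0.024,0,0,0],
    [0,0,0.026,0,0,0],
    [0,0,0.026,0,0,0]
  ]
}}

```text
clock: 14.88
position: [0.5016, 0.1449, 0.1012]
ee_rot: [-2.21, -2.232, 0.001]
contact_force: [2.0, 0.2, 2.9]
grip_width: -0.001
```

Call:
{"fn": "send_rows", "kwargs": {
  "commands": [
    [0,0,0.001,0,0,0],
    [0,0,0.002,0,0,0],
    [0,0,0.003,0,0,0],
    [0,0,0.003,0,0,0]
  ]
}}

```text
clock: 15.22
position: [0.5016, 0.1449, 0.1]
ee_rot: [-2.21, -2.232, 0.0]
contact_force: [1.2, -0.5, 3.5]
grip_width: 0.002
```

Call:
{"fn": "send_rows", "kwargs": {
  "commands": [
    [0,0,0.001,0,0,0],
    [0,0,0.003,0,0,0],
    [0,0,0.004,0,0,0],
    [0,0,0.004,0,0,0]
  ]
}}

```text
clock: 15.55
position: [0.5018, 0.1449, 0.0999]
ee_rot: [-2.21, -2.232, 0.001]
contact_force: [-3.2, -1.4, 15.8]
grip_width: -0.007
```

Call:
{"fn": "send_rows", "kwargs": {
  "commands": [
    [0,0,0.001,0,0,0],
    [0,0,0.003,0,0,0],
    [0,0,0.004,0,0,0],
    [0,0,0.004,0,0,0]
  ]
}}

```text
clock: 15.88
position: [0.502, 0.145, 0.0998]
ee_rot: [-2.21, -2.232, 0.0]
contact_force: [-8.4, -2.6, 27.7]
grip_width: 0.001
```

Hard stop with the tips at z = 0.083, which is full travel. Retreating and checking.

Call:
{"fn": "send_rows", "kwargs": {
  "commands": [
    [0,0,-0.02,0,0,0],
    [0,0,-0.08,0,0,0],
    [0,0,-0.15,0,0,0],
    [0,0,-0.2,0,0,0],
    [0,0,-0.26,0,0,0],
    [-0.05,0,-0.3,0,0,0],
    [-0.1,0,-0.3,0,0,0],
    [-0.15,0,-0.3,0,0,0]
  ]
}}

```text
clock: 16.55
position: [0.5021, 0.0694, 0.247]
ee_rot: [-2.209, -2.234, -0.0]
contact_force: [-0.8, -1.2, -0.2]
grip_width: -0.0
```

```bash
python3 -c "
from h import *
snap('side','s9.png');snap('wrist','w12.png')
s=telemetry.state();print(s['position'],s['contact_force'])
a=cv2.resize(cv2.imread('pics/s9.png')[270:450,130:310],(480,480));b=cv2.resize(cv2.imread('pics/w12.png'),None,fx=.5,fy=.5)
cv2.imwrite('pics/c9.png',np.hstack([a,np.vstack([b,b*0])]))"
```

```text
[0.5010865  0.06723579 0.24506508] [ 0.83297786 -0.12533278 -0.10500397]
```

View pics/c9.png

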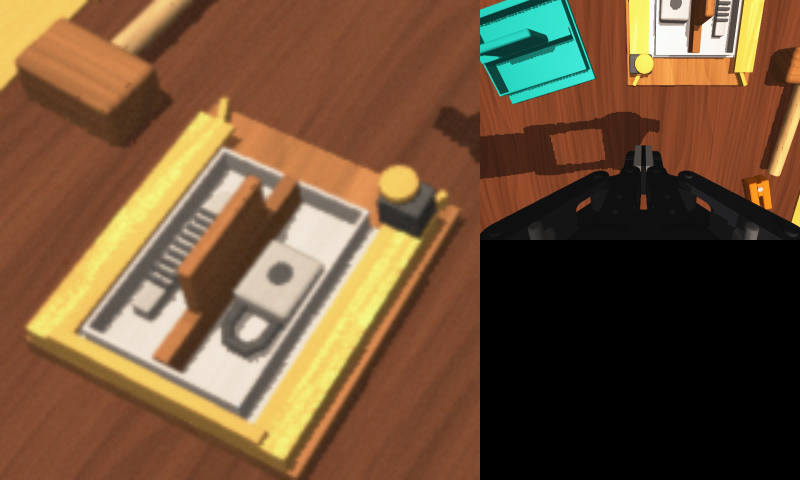

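The tray is home with its load, the cap sits low on its housing, and the robot is clear. Handing in.

```bash
python3 -c "
from rig import workorder
print(workorder.job_done())"
```

```text
the job is handed in; nothing more can be done
None
```

The tray is fully home in the holder with the padlock and bar still in it, and the push lock is all the way down. I handed the job in at about 16.6 s of the 59 s allowed.

- **Tray:** I carried it level by its wooden grip, slid it through the mouth and stopped on contact with the end stop at about 10 N. Contact came at y = 0.248, against a predicted 0.2475. After release its rear edge measured 49 mm from the slab's front edge, against a nominal 50 mm.
- **Push lock:** The cap went down at about 3 N and then met a hard stop, where I pressed to 28 N. The fingertips were then at z = 0.083, which matches the full 22 mm of travel. The last side and wrist pictures show the cap still low.
- **Left alone:** The robot never went near the amber lock bodies or the mallet, and it ended clear of everything. I did not re-measure their positions at the end.
- **Disagreement:** The top camera put the mouth about 3 mm away from where the wrist camera did. I used the wrist camera's close view, and the tray went in with almost no side force.

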